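# Clamp an uncut lens in the marking stand

## Robot

A 6-joint arm with a two-finger parallel gripper is mounted at the origin on the work surface. World frame = base frame: x ahead of the robot, y to its left, z up, the work surface at z = 0. Lengths are in m, angles in rad, forces in N, time in s.
With the tool pointing down it reaches from about 0.25 to 0.85 m from the base axis. Payload 12.5 kg.
Tool frame: the origin (TCP) lies at the very end of the fingers, on their centre line; the grasp point (between the pads) lies 19 mm behind it; z points along the fingers, y is the line along which they close (so a half turn about z gives the same grasp; the last joint's range is limited). The gripper opens to 93 mm and grips with 3 to 60 N. Pads are 15 mm wide; open, the fingers measure 128 mm over their backs; the gripper's body (75 mm by 188 mm) begins 65 mm behind the grasp point.
Start: joints at [-1.219, 0.351, 1.652, -0, 1.139, -0.085], TCP at [0.233, -0.498, 0.179] pointing down, gripper open.
Joint ranges: [-2.75, 2.75], [-0.79, 2.1], [0.01, 2.65], [-1.57, 4.71], [0.07, 3.14], [-2.87, 2.87]. Speed limits (rad/s): [2.22, 2.22, 2.79, 3.14, 3.14, 3.14].

## Interface

Orientations are given as a rotation vector (axis times angle).
In Python, from station import arm gives the robot as it stands.
- The arm moves only by the tool arm_command, never from a script. Its argument "commands" is a list of rows, each an object with "delta_pos": the shift along the tool's x, y, z in m, a list of three; "turn": the turn, a rotation vector about the tool's x, y, z in degrees, a list of three. In form: [{"delta_pos": [tx, ty, tz], "turn": [wx, wy, wz]}, ...]. A call has 1 to 12 rows; each row shifts and turns the commanded pose from where the row before left it, along the tool's axes as they then stand; what a row does not reach is not made up. A row lasts 1/8 s, in which the tool goes at most 62.5 mm and 10.7 degrees, less where a joint would pass 70% of its speed; a pose out of reach is approached as far as the arm can. A call is refused whole if a number of a shift passes 0.0625 or a number of a turn 10.7, either way. A call with a gripper value outside its range is refused whole. "claw" is the closure, from -1 (fully open) to 1 (shut), set as the call begins (left out, the last holds). The fingers move at their own pace and stop on an object; "grip_force" is the grip in N (left out, the last holds). Time passes only in rows, so rows that do not move let the fingers close. It gives the time, the measured TCP pose, the force, the opening and the grip force at its end, in the units of the state.
- arm.read_state(): the state, without advancing time (a new reading comes with each control period).
- arm.get_image(name): name is "scene" or "top"; returns (picture, depth): 480x640x3 uint8, blue, green, red; 480x640 float32, m along the optical axis (not along the pixel's ray), 0 where there is no reading.
- arm.calibration(name): a dict with "mtx" (3x3 intrinsics, pixels), "k1" (the pictures are not rectified: a ray, as slopes to the right and down, at radius r is drawn at 1 + k1 r^2 times it, then the intrinsics apply), "R" (3x3) and "t" (3): a world point X has camera coordinates R X + t. Camera axes: x right, y down, z forward; pixel columns grow to the right and rows downward; lengths in m; the calibration is good to about 2 mm. A picture is of the moment at which its call begins. calibration takes no time and is no camera call.
- arm.sign_off(): hands the job in; it is judged then, once.
The state is a dict: "time": time; "joints": joint angles; "joint_velocities": joint speeds; "tau": joint torques, N m; "ee_pos": TCP position; "orientation": TCP orientation; "ft_force": force on the tool from outside, world axes, zero at the start; "moment": the same for the moment, N m; "opening": opening from 0.0 (shut) to 1.0 (fully open); "grasp_force": force on a finger pad.
Only numpy, scipy, OpenCV 4.12 (cv2) and the standard library are available. Lean on these libraries where they do the work, as an engineer would, in place of code of your own. Each camera call takes 0.05 s, during which the arm holds its last target. There are 200 camera calls.

## Task

Lift the presser lever of the lens marking stand until it stays up by itself, take the round uncut lens from the lens holder and set it domed side up and centred on the stand's round rest, then lower the lever gently by its handle, without letting it drop or pressing hard, so that its pad rests on the lens and holds it. Leave the cut lens and everything else where it is.

Things in the scene. Friction and masses are not known exactly. Their poses are not given: they have to be found in the camera images.
- rest_top (a point): Centre of the top face of the stand's lens rest: a fixed pillar 34 mm in diameter with a black rubber cap 38 mm in diameter; 50 mm above the table, 30 mm above the grey base plate (20 mm thick, 120 mm wide, from 55 mm in front of this point to 185 mm behind). z is up; +x points along the stand from rest to hinge; y is parallel to the hinge.
- hinge (a point): Middle of the lever's horizontal hinge axis, 80 mm above the table, 120 mm from the rest's centre along the stand's +x. The bracket cheeks beside it are 42 mm wide in all and 90 mm above the table; behind is a housing 65 mm high. Axes as rest_top.
- handle_grip (a point): Grip point on the lever's handle: a black round bar, 12 mm in diameter, parallel to the hinge, out to the stand's -y side of the arm. On the bar's axis, 42 mm to -y of the arm's centre line (bar ends 22 mm further out), 150 mm from the hinge axis. Axes turn with the lever. At joint 0 it is 80 mm above the table, level with the hinge, 30 mm in front of the rest's centre.
- presser (a joint): Lever angle, rad: 0 down (arm level, pad at the bare rest; the start), 1.57 upright, 1.7 upper stop. Steel arm 12 mm wide, with a 14 mm rubber pad 120 mm from the hinge, face 30 mm below the arm's axis, over the rest's centre. 160 g, slightly stiff: above about 1.1 it stays where left, lower down it falls. The pad meets the round lens at about 0.08. Lifting takes 2 N at the handle.
- round_lens_center (a point): Centre of the round uncut lens: pale grey tinted disc 56 mm in diameter, flat below, domed above, 6 mm thick at the edge, 9.5 mm in the middle, about 24 g. The point is 4 mm above its underside; z points out of the domed side, up at the start. It lies on a holder pad (34 mm in diameter, so its edge overhangs all round), its underside 32 mm above the table.
- cut_lens_center (a point): Centre of the other lens, already cut: an oblong 54 x 34 mm, 6 mm thick, of the same tint, on the other pad of the holder; the point is 3 mm above its underside. To be left alone. The two lenses can have either pad.
- holder: Fixed lens holder, a dark grey plate 190 x 60 x 8 mm with two white pads, at -55 and +55 mm along its x axis, pad tops 32 mm above the table. Origin under the plate's centre, z up.
- chuck: Small stepped black and grey lens chuck, 24 mm in diameter, 16 mm high, standing loose on the stand's base plate on the +y side between rest and hinge. Origin at its underside. To be left alone.
- driver: Screwdriver, 140 mm long, lying on the table between the stand and the holder. To be left alone.
- screw_pot: White bowl, 60 mm wide and 40 mm high, beyond the stand and holder. To be left alone.
- spray: White bottle, 48 mm in diameter, 120 mm high, at the far left. To be left alone.
- case: Black spectacle case 160 x 60 x 45 mm, at the left. To be left alone.
- job_tray: Open grey job tray 200 x 150 x 50 mm, at the right. To be left alone.
- gauge: Round steel dial gauge, 52 mm in diameter, 14 mm high, with a stem, lying at the right. To be left alone.

How it is judged:
On the way, in this order (a step that is already met when the one before it is completed fails the run):
1. the presser lever is raised and stays up (above 1.1 rad) (value of joint presser above 1.1 rad and contact force between the fingers and stand below 0.1 N), for 0.3 s.
2. the round lens lies on the rest, domed side up, centred within 6 mm and let go, with the lever still up (value of joint presser above 0.9 rad and horizontal distance between round_lens_center and rest_top below 0.006 m and z of round_lens_center in the frame of rest_top below 0.006 m and angle between round_lens_center's own z axis and vertical below 0.1 rad and contact force between the fingers and round_lens below 0.1 N), for 0.3 s.
At the end, for the whole second after the job is handed in: The round lens lies at rest flat on the rest, domed side up, within 6 mm of its centre, and the presser lever is down (joint 0.05 to 0.12 rad) with its pad pressing on the lens (more than 0.15 N) (value of joint presser between 0.05 and 0.12 rad and contact force between presser and round_lens above 0.15 N and horizontal distance between round_lens_center and rest_top below 0.006 m and z of round_lens_center in the frame of rest_top between 0.002 and 0.006 m and angle between round_lens_center's own z axis and vertical below 0.1 rad and linear speed of round_lens below 0.02 m/s); the robot touches nothing.
It fails at once if the lever is let drop or slammed (falls faster than 3 rad/s) (velocity of joint presser below -3 rad/s).
It fails at once if the lens is pressed hard by the pad (over 30 N) (contact force between presser and round_lens above 30 N).
It fails at once if the cut lens or another bystander is moved by more than 25 mm (distance of any of cut_lens_center, chuck, driver, screw_pot, spray, case, job_tray, gauge from where it was at the start of the episode above 0.025 m).
It also fails if it takes over 72 s, if anything falls off the work surface, if the arm or the gripper's body presses on something with over 40 N, if the wrist force passes 120 N, or if a joint passes its speed limit or range.

## Working session

There is one attempt and no reset: what is moved stays moved. The work goes in short steps, Python scripts to look and compute and a tool call to move; the robot and the scene stay as the last step left them, time stands still between calls to the robot, and variables do not carry over. Pictures are saved under pics/ and viewed, at most 10 in all, crops included, and the job is handed in when it is done.

Besides the shell and the picture viewer there is one more tool, called after "Call:" as a command line: name --argument value ..., lists and objects as JSON in quotes. arm_command: Moves the arm, as the interface text tells. Its arguments: {"type":"object","properties":{"commands":{"type":"array","items":{"type":"object","properties":{"delta_pos":{"type":"array","items":{"type":"number"}},"turn":{"type":"array","items":{"type":"number"}}}}},"claw":{"type":"number"},"grip_force":{"type":"number"}},"required":["commands"]}

```bash
mkdir -p pics; ls; cat > h.py <<'E'
import numpy as np, cv2
from station import arm
def world(name,depth,uv):
    c=arm.calibration(name); K=np.array(c["mtx"],float);R=np.array(c["R"]);t=np.array(c["t"])
    u,v=uv; s=ray(c,u,v); d=depth[int(v),int(u)]
    return R.T@(s*d-t)
def ray(c,u,v):
    K=np.array(c["mtx"],float)
    x=cv2.undistortPoints(np.array([[[u,v]]],float),K,np.array([c["k1"],0,0,0,0.]))[0,0]
    # model: drawn = ray*(1+k1 r^2) = OpenCV radial
    return np.array([x[0],x[1],1.])
def onplane(name,uv,z):
    c=arm.calibration(name);R=np.array(c["R"]);t=np.array(c["t"])
    d=R.T@ray(c,*uv); o=-R.T@t
    return o+d*(z-o[2])/d[2]
E
python3 - <<'E'
from h import *
for n in("top","scene"):
    im,d=arm.get_image(n); cv2.imwrite(f"pics/{n}0.png",im); np.save(f"{n}0.npy",d)
    c=arm.calibration(n); print(n,np.round(-np.array(c["R"]).T@c["t"],3),c["mtx"],c["k1"])
print(arm.read_state())
E
```

```text
pics
top [ 0.461 -0.034  1.094] [[471.79964312   0.         314.21694282]
 [  0.         471.79964312 246.34774189]
 [  0.           0.           1.        ]] -0.07082228697309297
scene [ 1.279 -0.866  1.074] [[616.27066465   0.         323.19873747]
 [  0.         616.27066465 232.69795711]
 [  0.           0.           1.        ]] 0.0015696287177094316
{'time': 0.1, 'joints': array([-1.21858720e+00,  3.51181670e-01,  1.65233991e+00, -1.29391783e-05,
        1.13912264e+00, -8.45976409e-02]), 'joint_velocities': array([ 0.00040309, -0.00105028, -0.00099996,  0.00055699, -0.00127775,
        0.00180607]), 'tau': array([ 4.88508285e-04, -4.98029387e+01, -2.85702395e+01,  6.99601835e-02,
        2.39382370e-02, -6.12111330e-05]), 'ee_pos': array([ 0.23257636, -0.49801963,  0.17826334]), 'orientation': array([-3.06594524e+00, -6.80475523e-01,  2.38573097e-04]), 'ft_force': array([0.16321054, 0.29070384, 0.92449058]), 'moment': array([-0.02062365, -0.01203779, -0.00321194]), 'grasp_force': 0.0, 'opening': 0.9995079022796154}
```

View pics/top0.png

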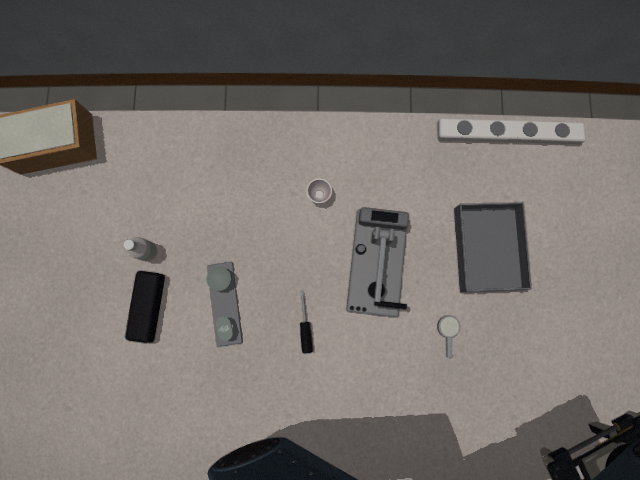

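View pics/scene0.png

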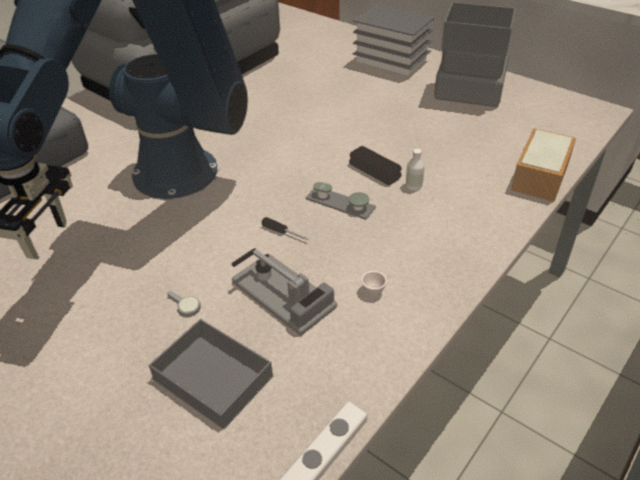

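The top view shows the stand (base about (348–408, 208–316), black handle at (390,304)), and the holder at (225,305) with the larger disc at (221,279). Next I measure using a height map.

```bash
python3 - <<'E'
from h import *
im=cv2.imread("pics/top0.png"); d=np.load("top0.npy")
a=cv2.resize(im[255:355,195:255],None,fx=6,fy=6,interpolation=cv2.INTER_CUBIC)
b=cv2.resize(im[200:325,335:420],None,fx=4.8,fy=4.8,interpolation=cv2.INTER_CUBIC)
cv2.imwrite("pics/crop0.png",np.hstack([a,b[:600]]))
c=arm.calibration("top");R=np.array(c["R"]);t=np.array(c["t"])
vv,uu=np.mgrid[0:480,0:640]
x=cv2.undistortPoints(np.stack([uu,vv],-1).reshape(-1,1,2).astype(float),np.array(c["mtx"]),np.array([c["k1"],0,0,0,0.]))[:,0]
P=((np.c_[x,np.ones(len(x))]*d.reshape(-1,1)-t)@R).reshape(480,640,3); np.save("P.npy",P)
def box(m,r):
    u0,v0,u1,v1=r; w=np.zeros_like(m); w[v0:v1,u0:u1]=m[v0:v1,u0:u1]; return w
def rect(m):
    p=P[m][:,:2].astype(np.float32); return cv2.minAreaRect(p),len(p)
H=P[...,2]; print("table z",np.median(H[380:400,200:300]))
print("base",rect(box((H>.013)&(H<.1),(335,200,420,325))&True))
print("plateonly",rect(box((H>.015)&(H<.026),(335,200,420,325))))
print("housing",rect(box((H>.055)&(H<.072),(350,200,415,228))))
print("holder",rect(box((H>.004)&(H<.014),(195,255,255,355))))
for r in((200,258,240,300),(205,305,245,350)):
    m=box(H>.024,r); print("lens",rect(m),np.percentile(H[m],[10,50,90]), P[m].mean(0))
# handle: dark & high
g=im.max(2); m=box((g<45)&(H>.065),(365,290,412,315)); print("handle",rect(m),P[m].mean(0))
m=box((H>.07),(335,200,420,325)); print("arm+handle",m.sum())
E
```

```text
table z -0.0007483736744872062
base (((0.5744516849517822, -0.17279785871505737), (0.12143232673406601, 0.2402784377336502), 84.44404602050781), 5444)
plateonly (((0.5746140480041504, -0.17106278240680695), (0.11778412759304047, 0.24002568423748016), 84.29495239257812), 3446)
housing (((0.6726238131523132, -0.18157729506492615), (0.10816945880651474, 0.03608261048793793), 83.91398620605469), 747)
holder (((0.47586578130722046, 0.1780456304550171), (0.2273978292942047, 0.13258066773414612), 2.6957826614379883), 1282)
lens (((0.5119510889053345, 0.08824723958969116), (0.2586410641670227, 0.0546317957341671), 79.19731140136719), 494) [0.03575003 0.03857079 0.04175139] [0.5298576  0.18510021 0.04920933]
lens (((0.4500511884689331, 0.08131962269544601), (0.051179517060518265, 0.22523921728134155), 18.182279586791992), 328) [0.0345142  0.03707063 0.03962134] [0.42099983 0.16923496 0.04660033]
handle (((0.47811198234558105, -0.19126668572425842), (0.06323748826980591, 0.028911003842949867), 63.86343765258789), 161) [ 0.47747431 -0.19147297  0.08408174]
arm+handle 819
```

View pics/crop0.png

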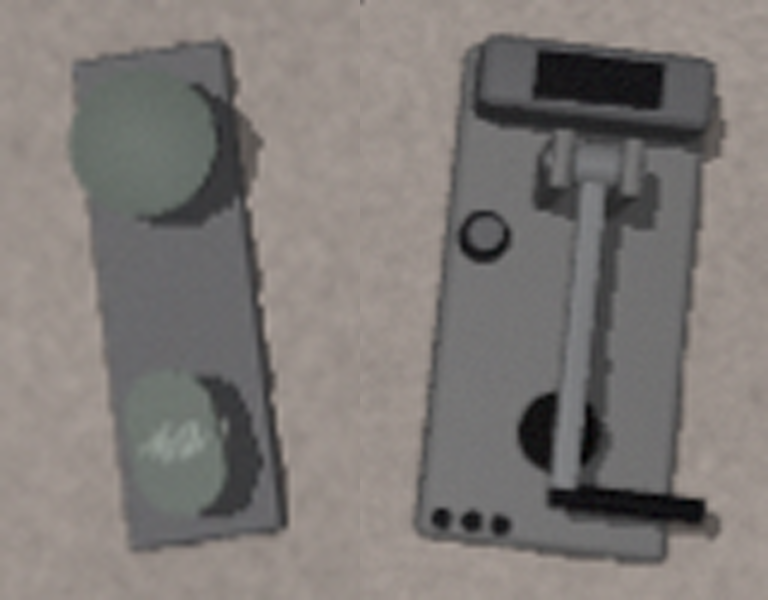

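The crop shows the round lens centred near (219,279) on the far pad and the cut lens on the near one. The rest cap is a dark disc at (376,290), half hidden under the arm. The handle bar runs from (375,303) to (407,307).

```bash
python3 - <<'E'
from h import *
def fit(name,im,r,f,z):
    u0,v0,u1,v1=r; hsv=cv2.cvtColor(im,cv2.COLOR_BGR2HSV).astype(int)
    m=np.zeros(im.shape[:2],np.uint8); m[v0:v1,u0:u1]=f(im.astype(int),hsv)[v0:v1,u0:u1]
    m=cv2.morphologyEx(m,cv2.MORPH_OPEN,np.ones((3,3)))
    cs,_=cv2.findContours(m,cv2.RETR_EXTERNAL,cv2.CHAIN_APPROX_NONE); c=max(cs,key=cv2.contourArea)[:,0]
    W=np.array([onplane(name,p,z)[:2] for p in c],np.float32)
    return c,W
green=lambda b,h:(b[...,1]-b[...,2]>4)
for n,r in(("top",(198,258,242,302)),("scene",(342,185,377,215))):
    im=cv2.imread(f"pics/{n}0.png")
    c,W=fit(n,im,r,green,.037); print(n,"round lens",cv2.minEnclosingCircle(W),cv2.fitEllipse(W),c.min(0),c.max(0))
im=cv2.imread("pics/top0.png")
dark=lambda b,h:b.max(2)<45
c,W=fit("top",im,(360,280,382,300),dark,.05); 
# left arc of cap: algebraic circle
A=np.c_[2*W,np.ones(len(W))];
print("cap pts circle",cv2.minEnclosingCircle(W),W.min(0),W.max(0))
c,W=fit("top",im,(370,298,412,312),dark,.08); r=cv2.minAreaRect(W); print("handle top",r)
im=cv2.imread("pics/scene0.png")
c,W=fit("scene",im,(228,245,262,270),dark,.08); r=cv2.minAreaRect(W); print("handle scene",r)
a=np.deg2rad(-5.6); ex=np.array([np.cos(a),np.sin(a)]); ey=np.array([-ex[1],ex[0]])
rest=np.array([.5745,-.1725])-.065*ex; print("rest",rest,"handle exp",rest-.03*ex-.042*ey,"hinge",rest+.12*ex)
E
```

```text
top round lens ((0.5313369631767273, 0.18756967782974243), 0.027496950700879097) ((0.5312630534172058, 0.18758335709571838), (0.05171352997422218, 0.053200919181108475), 135.13815307617188) [207 267] [230 290]Traceback (most recent call last):
  File "<stdin>", line 12, in <module>
  File "<stdin>", line 6, in fit
ValueError: max() iterable argument is empty
```

```bash
python3 - <<'E'
from h import *
def fit(name,im,r,f,z):
    u0,v0,u1,v1=r
    m=np.zeros(im.shape[:2],np.uint8); m[v0:v1,u0:u1]=f(im.astype(int))[v0:v1,u0:u1]
    cs,_=cv2.findContours(m,cv2.RETR_EXTERNAL,cv2.CHAIN_APPROX_NONE); c=max(cs,key=cv2.contourArea)[:,0]
    return c,np.array([onplane(name,p,z)[:2] for p in c],np.float32)
im=cv2.imread("pics/scene0.png"); print("px",im[202,358],im[207,345],im[190,350])
try:
    c,W=fit("scene",im,(342,188,377,212),lambda b:b[...,1]-b[...,2]>0,.037); print(cv2.fitEllipse(W),cv2.fitEllipse(c),len(c))
except Exception as e: print(e)
dark=lambda b:b.max(2)<45
c,W=fit("scene",im,(228,245,262,270),dark,.08); print("handle scene",cv2.minAreaRect(W),c.min(0),c.max(0))
im=cv2.imread("pics/top0.png")
c,W=fit("top",im,(360,280,382,299),dark,.05); print("cap",cv2.minEnclosingCircle(W),W.min(0),W.max(0))
c,W=fit("top",im,(370,300,412,312),dark,.08); print("handle top",cv2.minAreaRect(W))
a=np.deg2rad(-5.6); ex=np.array([np.cos(a),np.sin(a)]); ey=np.array([-ex[1],ex[0]])
rest=np.array([.5745,-.1725])-.065*ex; print("rest",rest,"handle exp",rest-.03*ex-.042*ey,"hinge",rest+.12*ex)
E
```

```text
px [125 138 138] [107 114 121] [174 191 208]
((0.5337637066841125, 0.18769526481628418), (0.04756661131978035, 0.04907115921378136), 114.39595794677734) ((358.4973449707031, 199.17967224121094), (11.153107643127441, 18.322851181030273), 91.59403991699219) 50Traceback (most recent call last):
  File "<stdin>", line 12, in <module>
  File "<stdin>", line 5, in fit
ValueError: max() iterable argument is empty
```

```bash
python3 - <<'E'
from h import *
def fit(name,im,r,t,z):
    u0,v0,u1,v1=r
    m=np.zeros(im.shape[:2],np.uint8); m[v0:v1,u0:u1]=(im.max(2)<t)[v0:v1,u0:u1]
    cs,_=cv2.findContours(m,cv2.RETR_EXTERNAL,cv2.CHAIN_APPROX_NONE)
    if not cs: return np.zeros((1,2)),np.zeros((1,2),np.float32)
    c=max(cs,key=cv2.contourArea)[:,0]
    return c,np.array([onplane(name,p,z)[:2] for p in c],np.float32)
im=cv2.imread("pics/scene0.png")
c,W=fit("scene",im,(228,245,258,268),75,.08); print("handle scene",cv2.minAreaRect(W),c.min(0),c.max(0),im[245:268,228:258].max(2).min())
im=cv2.imread("pics/top0.png")
c,W=fit("top",im,(360,280,378,300),45,.05); print("cap",cv2.minEnclosingCircle(W),W.min(0),W.max(0))
c,W=fit("top",im,(370,300,412,312),45,.08); print("handle top",cv2.minAreaRect(W))
a=np.deg2rad(-5.6); ex=np.array([np.cos(a),np.sin(a)]); ey=np.array([-ex[1],ex[0]])
rest=np.array([.5745,-.1725])-.065*ex; print("rest",rest,"handle exp",rest-.03*ex-.042*ey,"hinge",rest+.12*ex)
E
```

```text
handle scene ((0.47790291905403137, -0.19396686553955078), (0.05879614129662514, 0.008589761331677437), 84.29007720947266) [233 251] [252 265] 49
cap ((0.5107120871543884, -0.16021737456321716), 0.016809269785881042) [ 0.49415234 -0.1624476 ] [ 0.52727187 -0.14694227]
handle top ((0.4772879481315613, -0.19185607135295868), (0.06709925085306168, 0.011628893204033375), 83.60059356689453)
rest [ 0.50981022 -0.16615711] handle exp [ 0.47585492 -0.20502918] hinge [ 0.62923751 -0.17786706]
```

Call:
arm_command --commands '[{"delta_pos": [0, 0, 0], "turn": [0, 0, -10]}, {"delta_pos": [0, 0, 0], "turn": [0, 0, -10]}, {"delta_pos": [0, 0, 0], "turn": [0, 0, -10]}, {"delta_pos": [0, 0, 0], "turn": [0, 0, -10]}, {"delta_pos": [0, 0, 0], "turn": [0, 0, -10]}, {"delta_pos": [0, 0, 0], "turn": [0, 0, -9.5]}, {"delta_pos": [0, 0, 0], "turn": [0, 0, 0]}]' --claw -1

```text
time: 0.98
ee_pos: [0.2326, -0.4982, 0.1785]
orientation: [-2.326, -2.111, -0.0]
ft_force: [-0.1, 0.3, -0.7]
opening: 1.001
grasp_force: 0.0
```

```bash
cat >> h.py <<'E'
from scipy.spatial.transform import Rotation as Ro
def to(x,y,z):
    s=arm.read_state(); R=Ro.from_rotvec(s["orientation"]).as_matrix()
    print("t",round(s["time"],2),"pos",np.round(s["ee_pos"],4),"F",np.round(s["ft_force"],2),"open",round(s["opening"],3),"gf",round(s["grasp_force"],2))
    print("yaw_x,yaw_y",np.rad2deg(np.arctan2(R[1,:2],R[0,:2])).round(2),"zdir",R[:,2].round(4))
    print("delta tool",np.round(R.T@(np.array([x,y,z])-s["ee_pos"]),4))
E
python3 -c "
from h import *
to(.476,-.206,.15)"
```

```text
t 0.97 pos [ 0.2326 -0.4982  0.1785] F [-0.12  0.29 -0.75] open 1.001 gf 0.0
yaw_x,yaw_y [84.46 -5.54] zdir [-2.e-04  6.e-04 -1.e+00]
delta tool [0.3143 0.214  0.0286]
```

Call:
arm_command --commands '[{"delta_pos": [0.03, 0.02, 0]}, {"delta_pos": [0.04, 0.028, 0]}, {"delta_pos": [0.05, 0.034, 0]}, {"delta_pos": [0.05, 0.034, 0]}, {"delta_pos": [0.05, 0.034, 0]}, {"delta_pos": [0.05, 0.034, 0]}, {"delta_pos": [0.03, 0.02, 0]}, {"delta_pos": [0.014, 0.01, 0.02]}, {"delta_pos": [0, 0, 0.02]}, {"delta_pos": [0, 0, 0]}, {"delta_pos": [0, 0, 0]}]'

```text
validation failed for argument at $.co...
```

```bash
python3 -c "
from h import *
to(.476,-.206,.061)
im,d=arm.get_image('scene'); cv2.imwrite('pics/s1.png',cv2.resize(im[150:350,150:400],None,fx=3,fy=3))"
```

```text
t 0.97 pos [ 0.2326 -0.4982  0.1785] F [-0.12  0.29 -0.75] open 1.001 gf 0.0
yaw_x,yaw_y [84.46 -5.54] zdir [-2.e-04  6.e-04 -1.e+00]
delta tool [0.3142 0.2141 0.1176]
```

View pics/s1.png

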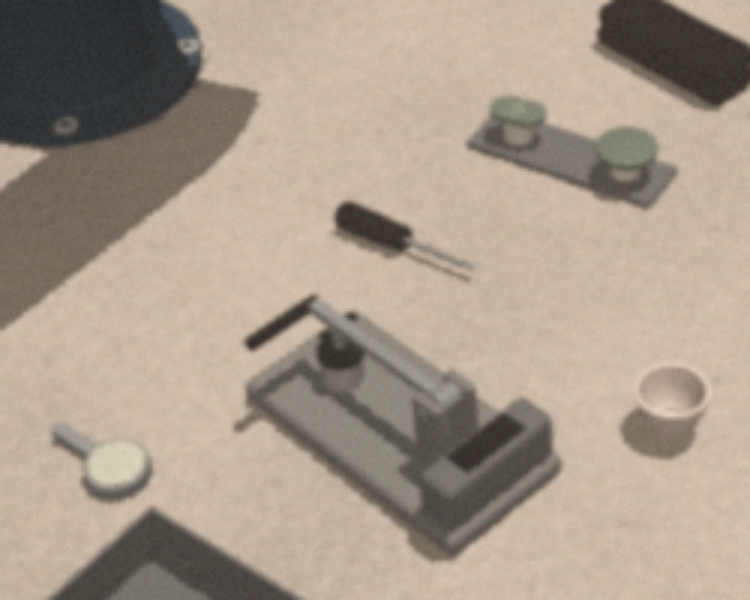

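The move was refused because every row needs a "turn". The picture shows the scene untouched, with the handle at crop (280,320) and the round lens at (626,145). I'm resending it with turns.

Call:
arm_command --commands '[{"delta_pos": [0.03, 0.02, 0], "turn": [0, 0, 0]}, {"delta_pos": [0.04, 0.028, 0], "turn": [0, 0, 0]}, {"delta_pos": [0.05, 0.034, 0], "turn": [0, 0, 0]}, {"delta_pos": [0.05, 0.034, 0], "turn": [0, 0, 0]}, {"delta_pos": [0.05, 0.034, 0], "turn": [0, 0, 0]}, {"delta_pos": [0.05, 0.034, 0], "turn": [0, 0, 0]}, {"delta_pos": [0.03, 0.02, 0], "turn": [0, 0, 0]}, {"delta_pos": [0.014, 0.01, 0.02], "turn": [0, 0, 0]}, {"delta_pos": [0, 0, 0.02], "turn": [0, 0, 0]}, {"delta_pos": [0, 0, 0], "turn": [0, 0, 0]}, {"delta_pos": [0, 0, 0], "turn": [0, 0, 0]}]'

```text
time: 2.4
ee_pos: [0.4759, -0.2065, 0.1395]
orientation: [2.326, 2.11, 0.0]
ft_force: [0.1, -0.7, 0.8]
opening: 0.999
grasp_force: 0.0
```

```bash
python3 -c "
from h import *
to(.476,-.206,.061)"
```

```text
t 2.4 pos [ 0.4759 -0.2065  0.1395] F [ 0.14 -0.69  0.85] open 0.999 gf 0.0
yaw_x,yaw_y [84.42 -5.58] zdir [ 7.e-04 -4.e-04 -1.e+00]
delta tool [0.0006 0.     0.0785]
```

Call:
arm_command --commands '[{"delta_pos": [0, 0, 0.02], "turn": [0, 0, 0]}, {"delta_pos": [0, 0, 0.02], "turn": [0, 0, 0]}, {"delta_pos": [0, 0, 0.02], "turn": [0, 0, 0]}, {"delta_pos": [0, 0, 0.012], "turn": [0, 0, 0]}, {"delta_pos": [0, 0, 0.006], "turn": [0, 0, 0]}, {"delta_pos": [0, 0, 0], "turn": [0, 0, 0]}]'

```text
time: 3.15
ee_pos: [0.4758, -0.2063, 0.061]
orientation: [2.325, 2.112, 0.0]
ft_force: [0.7, 0.3, 0.1]
opening: 1.002
grasp_force: 0.0
```

Call:
arm_command --commands '[{"delta_pos": [0, 0, 0], "turn": [0, 0, 0]}, {"delta_pos": [0, 0, 0], "turn": [0, 0, 0]}, {"delta_pos": [0, 0, 0], "turn": [0, 0, 0]}, {"delta_pos": [0, 0, 0], "turn": [0, 0, 0]}, {"delta_pos": [0, 0, 0], "turn": [0, 0, 0]}, {"delta_pos": [0, 0, 0], "turn": [0, 0, 0]}, {"delta_pos": [0, 0, 0], "turn": [0, 0, 0]}, {"delta_pos": [0, 0, 0], "turn": [0, 0, 0]}]' --claw 1 --grip_force 15

```text
time: 4.15
ee_pos: [0.4757, -0.2062, 0.0607]
orientation: [-2.325, -2.113, 0.0]
ft_force: [0.6, -0.9, -0.1]
opening: 0.188
grasp_force: 0.0
```

```bash
python3 - <<'E'
from h import *
to(.476,-.206,.061)
th=np.array([0,.1,.25,.4,.55,.7,.85,1.0,1.15,1.25,1.35,1.42])
p=np.c_[-.15*np.cos(th),.15*np.sin(th)]
print(np.diff(p,axis=0).round(4))
E
```

```text
t 4.15 pos [ 0.4757 -0.2062  0.0607] F [ 0.57 -0.87 -0.09] open 0.188 gf 0.0
yaw_x,yaw_y [84.53 -5.47] zdir [-0.  0. -1.]
delta tool [ 0.0002  0.0003 -0.0003]
[[0.0007 0.015 ]
 [0.0039 0.0221]
 [0.0072 0.0213]
 [0.0103 0.02  ]
 [0.0132 0.0182]
 [0.0157 0.0161]
 [0.018  0.0135]
 [0.0198 0.0107]
 [0.014  0.0054]
 [0.0144 0.004 ]
 [0.0103 0.0019]]
```

Call:
arm_command --commands '[{"delta_pos": [0, 0, 0], "turn": [0, 0, 0]}, {"delta_pos": [0, 0, 0], "turn": [0, 0, 0]}, {"delta_pos": [0, 0, 0], "turn": [0, 0, 0]}, {"delta_pos": [0, 0, 0], "turn": [0, 0, 0]}]'

```text
time: 4.65
ee_pos: [0.4757, -0.2062, 0.0607]
orientation: [-2.325, -2.113, -0.0]
ft_force: [-0.0, 0.7, 0.1]
opening: 0.007
grasp_force: 0.0
```

Call:
arm_command --commands '[{"delta_pos": [0, 0.0002, -0.0075], "turn": [0, 0, 0]}, {"delta_pos": [0, 0.0005, -0.0075], "turn": [0, 0, 0]}, {"delta_pos": [0, 0.002, -0.011], "turn": [0, 0, 0]}, {"delta_pos": [0, 0.002, -0.011], "turn": [0, 0, 0]}, {"delta_pos": [0, 0, 0], "turn": [0, 0, 0]}]'

```text
time: 5.28
ee_pos: [0.481, -0.2069, 0.0988]
orientation: [2.323, 2.112, 0.001]
ft_force: [-0.2, 0.8, -0.1]
opening: 0.004
grasp_force: 0.0
```

```bash
python3 -c "
from h import *
to(.476,-.206,.061)
im,d=arm.get_image('scene'); cv2.imwrite('pics/s2.png',cv2.resize(im[150:350,150:400],None,fx=3,fy=3))"
```

```text
t 5.28 pos [ 0.481  -0.2069  0.0988] F [-0.25  0.8  -0.05] open 0.004 gf 0.0
yaw_x,yaw_y [84.53 -5.47] zdir [ 1.7e-03 -9.0e-04 -1.0e+00]
delta tool [ 0.0005 -0.0052  0.0378]
```

View pics/s2.png

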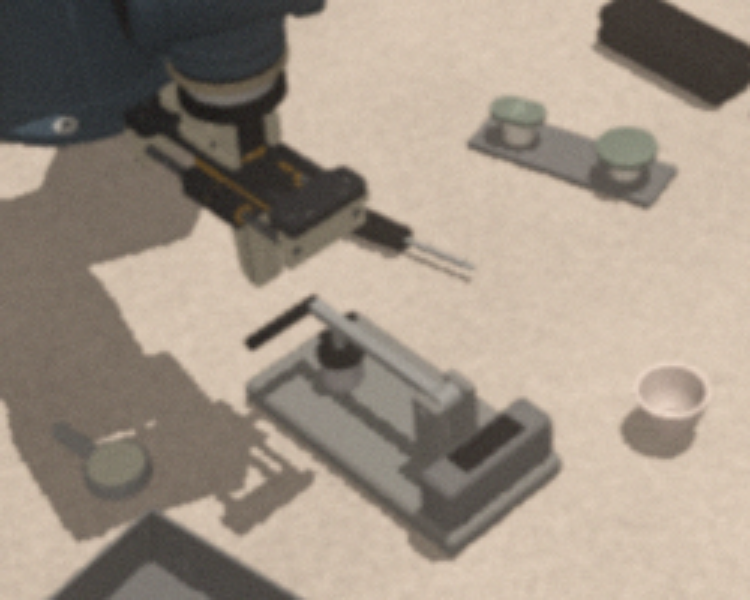

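The handle is unmoved at crop (280,320), and the fingers are shut in the air with tips at (262,275). I'm checking the projection of the TCP in this view.

```bash
python3 - <<'E'
from h import *
for n in("scene","top"):
    c=arm.calibration(n)
    X=np.array([arm.read_state()["ee_pos"],[.4759,-.205,.08],[.5105,-.166,.05],[.629,-.178,.08],[.532,.1875,.036]])
    uv=cv2.projectPoints(X,cv2.Rodrigues(np.array(c["R"]))[0],np.array(c["t"]),np.array(c["mtx"]),np.array([c["k1"],0,0,0,0.]))[0][:,0]
    print(n,uv.round(1).tolist())
E
python3 -c "
from h import *
im,d=arm.get_image('top'); cv2.imwrite('pics/t2.png',cv2.resize(im[180:380,290:490],None,fx=3,fy=3))"
```

```text
scene [[238.5, 256.0], [238.4, 260.4], [262.0, 266.5], [296.5, 282.9], [357.9, 199.2]]
top [[398.9, 303.1], [396.6, 305.4], [376.6, 289.6], [383.7, 234.5], [218.6, 278.0]]
```

View pics/t2.png

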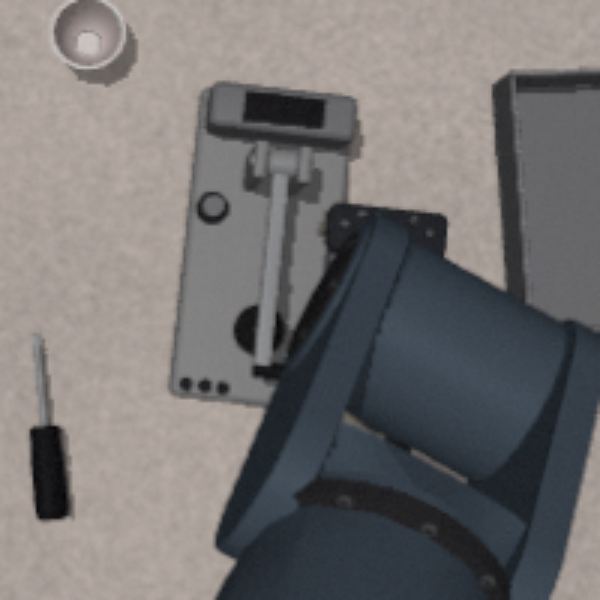

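The gripper looks offset from where the TCP projects, so I'm measuring the finger points from depth.

```bash
python3 - <<'E'
from h import *
im,d=arm.get_image("scene")
s=arm.read_state(); print(s["joints"].round(4),s["ee_pos"])
for u,v in((237,240),(236,236),(238,232),(240,225),(246,234),(260,222),(268,215),(205,200)):
    print((u,v),im[v,u],world("scene",d,(u,v)).round(4))
im,d=arm.get_image("top")
for u,v in((405,257),(418,257),(432,257),(402,262),(410,252),(430,252)):
    print((u,v),im[v,u],world("top",d,(u,v)).round(4))
for n,p in(("scene",(243,256)),("top",(380,303)),("top",(384,285))): 
    im,d=arm.get_image(n); print(n,world(n,d,p).round(4))
E
```

```text
[-0.4953  0.4045  1.7991  0.      0.9385 -0.3998] [ 0.48015819 -0.20652944  0.09751918]
(237, 240) [ 98 114 127] [ 0.4962 -0.2166  0.1638]
(236, 236) [ 99 115 125] [ 0.4936 -0.2155  0.1734]
(238, 232) [ 98 110 120] [ 0.5011 -0.2145  0.1884]
(240, 225) [49 51 58] [ 0.5516 -0.2489  0.2592]
(246, 234) [ 92 107 115] [ 0.5638 -0.2471  0.2402]
(260, 222) [73 82 89] [ 0.5749 -0.2152  0.2562]
(268, 215) [46 50 55] [ 0.5765 -0.1923  0.2601]
(205, 200) [ 88 103 108] [ 0.4021 -0.2107  0.2269]
(405, 257) [44 39 39] [ 0.5582 -0.1887  0.2679]
(418, 257) [64 56 49] [ 0.5375 -0.1736  0.4452]
(432, 257) [82 80 79] [ 0.5595 -0.2381  0.2621]
(402, 262) [39 34 33] [ 0.5497 -0.1841  0.2637]
(410, 252) [60 57 56] [ 0.5682 -0.1992  0.2602]
(430, 252) [38 35 31] [ 0.5685 -0.2349  0.2615]
scene [ 0.4783 -0.1914  0.0851]
top [ 0.4806 -0.1691  0.0823]
top [ 0.5226 -0.1865  0.0208]
```

```bash
python3 - <<'E'
from h import *
d0=np.load("scene0.npy"); im0=cv2.imread("pics/scene0.png")
c=arm.calibration("scene")
pr=lambda X:cv2.projectPoints(np.array(X,float),cv2.Rodrigues(np.array(c["R"]))[0],np.array(c["t"]),np.array(c["mtx"]),np.array([c["k1"],0,0,0,0.]))[0][:,0]
p=np.array([.2326,-.498,.1783]); y=np.array([.423,-.906,0])
print("proj start tips",pr([p+.05*y,p-.05*y,p]).round(1).tolist())
def low(im,d,r):
    u0,v0,u1,v1=r
    P=np.array([[*world("scene",d,(u,v)),u,v] for v in range(v0,v1) for u in range(u0,u1) if d[v,u]>0])
    Q=P[P[:,2]>.03]; Q=Q[np.argsort(Q[:,2])]; print(Q[[0,5,10,20,40]].round(3))
low(im0,d0,(10,225,75,270))
im,d=arm.get_image("scene"); low(im,d,(228,225,262,250))
for v in range(238,252,2): print(v,im[v,237],world("scene",d,(237,v)).round(3))
E
```

```text
proj start tips [[40.4, 272.3], [66.3, 240.2], [53.7, 255.8]]
[[ 2.59e-01 -5.36e-01  2.17e-01  3.90e+01  2.58e+02]
 [ 2.22e-01 -4.48e-01  2.21e-01  6.50e+01  2.26e+02]
 [ 2.64e-01 -5.36e-01  2.23e-01  3.90e+01  2.57e+02]
 [ 2.66e-01 -5.41e-01  2.25e-01  3.70e+01  2.58e+02]
 [ 2.59e-01 -5.51e-01  2.31e-01  3.00e+01  2.57e+02]]
[[ 4.84e-01 -1.57e-01  8.50e-02  2.55e+02  2.49e+02]
 [ 4.84e-01 -1.56e-01  8.70e-02  2.55e+02  2.48e+02]
 [ 4.77e-01 -2.13e-01  1.42e-01  2.33e+02  2.43e+02]
 [ 4.90e-01 -2.13e-01  1.46e-01  2.37e+02  2.44e+02]
 [ 4.72e-01 -2.10e-01  1.52e-01  2.32e+02  2.38e+02]]
238 [ 92 112 123] [ 0.498 -0.217  0.171]
240 [ 98 114 126] [ 0.498 -0.218  0.166]
242 [ 96 113 122] [ 0.493 -0.215  0.155]
244 [107 124 133] [ 0.49  -0.213  0.146]
246 [167 187 205] [ 0.375 -0.119  0.004]
248 [175 194 213] [ 0.379 -0.124  0.003]
250 [175 193 210] [ 0.384 -0.128  0.002]
```

```bash
python3 - <<'E'
from h import *
c=arm.calibration("scene")
pr=lambda X:cv2.projectPoints(np.array(X,float),cv2.Rodrigues(np.array(c["R"]))[0],np.array(c["t"]),np.array(c["mtx"]),np.array([c["k1"],0,0,0,0.]))[0][:,0]
p=arm.read_state()["ee_pos"]
a=np.deg2rad(-5.6); ex=np.array([np.cos(a),np.sin(a),0]); ey=np.array([-ex[1],ex[0],0])
for dz in(0,.03,.035,.04,.045,.05): print(dz,pr([p+[0,0,dz]+sx*.014*ex+sy*.0075*ey for sx in(-1,1) for sy in(-1,1)]).round(1).tolist())
E
```

```text
0 [[232.0, 254.9], [237.0, 251.6], [239.9, 260.7], [244.9, 257.3]]
0.03 [[230.4, 245.3], [235.5, 242.0], [238.4, 251.1], [243.5, 247.8]]
0.035 [[230.1, 243.7], [235.2, 240.4], [238.1, 249.5], [243.2, 246.1]]
0.04 [[229.8, 242.1], [235.0, 238.8], [237.8, 247.9], [243.0, 244.5]]
0.045 [[229.5, 240.5], [234.7, 237.1], [237.6, 246.2], [242.8, 242.9]]
0.05 [[229.3, 238.8], [234.4, 235.5], [237.3, 244.6], [242.5, 241.2]]
```

The fingertips really are about 43 mm higher than reported, both at the start and here, so I offset z for that.

Call:
arm_command --commands '[{"delta_pos": [0, -0.005, 0], "turn": [0, 0, 0]}, {"delta_pos": [0, 0, 0], "turn": [0, 0, 0]}, {"delta_pos": [0, 0, 0], "turn": [0, 0, 0]}, {"delta_pos": [0, 0, 0], "turn": [0, 0, 0]}, {"delta_pos": [0, 0, 0], "turn": [0, 0, 0]}, {"delta_pos": [0, 0, 0], "turn": [0, 0, 0]}, {"delta_pos": [0, 0, 0.015], "turn": [0, 0, 0]}, {"delta_pos": [0, 0, 0.015], "turn": [0, 0, 0]}, {"delta_pos": [0, 0, 0.015], "turn": [0, 0, 0]}, {"delta_pos": [0, 0, 0.015], "turn": [0, 0, 0]}, {"delta_pos": [0, 0, 0.015], "turn": [0, 0, 0]}, {"delta_pos": [0, 0, 0], "turn": [0, 0, 0]}]' --claw -0.2

```text
time: 7.18
ee_pos: [0.4747, -0.2058, 0.0215]
orientation: [-2.324, -2.111, 0.001]
ft_force: [-0.4, 0.0, 0.5]
opening: 0.598
grasp_force: 0.0
```

Call:
arm_command --commands '[{"delta_pos": [0, 0, 0], "turn": [0, 0, 0]}, {"delta_pos": [0, 0, 0], "turn": [0, 0, 0]}, {"delta_pos": [0, 0, 0], "turn": [0, 0, 0]}, {"delta_pos": [0, 0, 0], "turn": [0, 0, 0]}, {"delta_pos": [0, 0, 0], "turn": [0, 0, 0]}, {"delta_pos": [0, 0, 0], "turn": [0, 0, 0]}, {"delta_pos": [0, 0, 0], "turn": [0, 0, 0]}, {"delta_pos": [0, 0, 0], "turn": [0, 0, 0]}]' --claw 1 --grip_force 15

```text
time: 8.18
ee_pos: [0.4769, -0.2065, 0.0233]
orientation: [2.323, 2.111, 0.003]
ft_force: [6.6, 1.5, -0.6]
opening: 0.124
grasp_force: 15.0
```

```bash
python3 -c "
from h import *
to(.476,-.206,.020)
im,d=arm.get_image('scene'); cv2.imwrite('pics/s3.png',cv2.resize(im[170:320,180:340],None,fx=4,fy=4))"
```

```text
t 8.18 pos [ 0.4769 -0.2065  0.0233] F [ 6.58  1.46 -0.63] open 0.124 gf 14.98
yaw_x,yaw_y [84.52 -5.48] zdir [ 0.0033 -0.001  -1.    ]
delta tool [ 0.0004 -0.001   0.0033]
```

View pics/s3.png

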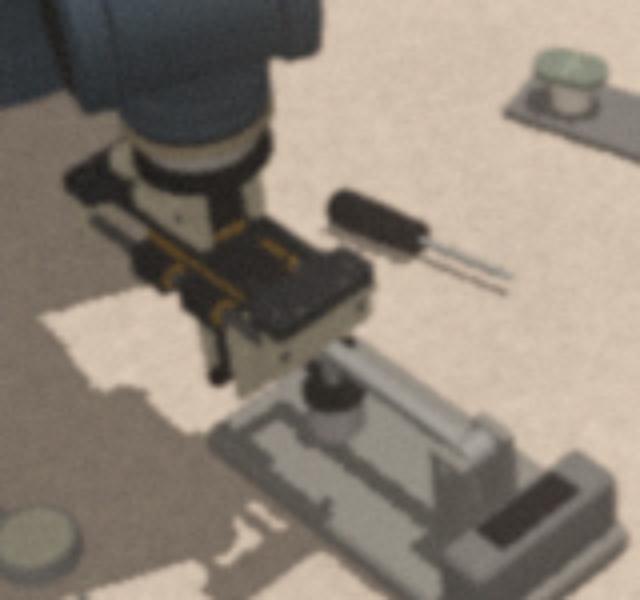

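The fingers now hold the bar: opening is 11.5 mm, at crop (245,380). Lifting along the arc.

Call:
arm_command --commands '[{"delta_pos": [0, 0.0025, -0.014], "turn": [0, 0, 0]}, {"delta_pos": [0, 0.0022, -0.0148], "turn": [0, 0, 0]}, {"delta_pos": [0, 0.0037, -0.0145], "turn": [0, 0, 0]}, {"delta_pos": [0, 0.0051, -0.0141], "turn": [0, 0, 0]}, {"delta_pos": [0, 0.0065, -0.0135], "turn": [0, 0, 0]}, {"delta_pos": [0, 0, 0], "turn": [0, 0, 0]}]'

```text
time: 8.98
ee_pos: [0.4939, -0.2081, 0.0951]
orientation: [-2.323, -2.112, 0.003]
ft_force: [-13.1, -2.3, 5.9]
opening: 0.122
grasp_force: 15.0
```

Call:
arm_command --commands '[{"delta_pos": [0, -0.0035, -0.002], "turn": [0, 0, 0]}, {"delta_pos": [0, 0, 0], "turn": [0, 0, 0]}]'

```text
time: 9.22
ee_pos: [0.4951, -0.2083, 0.097]
orientation: [2.321, 2.108, 0.007]
ft_force: [15.3, -0.4, -8.7]
opening: 0.119
grasp_force: 15.0
```

Call:
arm_command --commands '[{"delta_pos": [0, 0.0018, 0.001], "turn": [0, 0, 0]}, {"delta_pos": [0, 0, 0], "turn": [0, 0, 0]}, {"delta_pos": [0, 0, 0], "turn": [0, 0, 0]}]'

```text
time: 9.6
ee_pos: [0.4939, -0.208, 0.095]
orientation: [2.324, 2.112, 0.001]
ft_force: [1.6, -1.8, -0.7]
opening: 0.126
grasp_force: 15.0
```

```bash
python3 -c "
from h import *
to(.4769,-.2065,.0233)"
```

```text
t 9.6 pos [ 0.4939 -0.208   0.095 ] F [ 1.59 -1.81 -0.7 ] open 0.126 gf 14.99
yaw_x,yaw_y [84.52 -5.48] zdir [ 9.e-04 -4.e-04 -1.e+00]
delta tool [-0.0001 -0.0171  0.0717]
```

Call:
arm_command --commands '[{"delta_pos": [0, 0.0078, -0.0128], "turn": [0, 0, 0]}, {"delta_pos": [0, 0.0091, -0.0119], "turn": [0, 0, 0]}, {"delta_pos": [0, 0.0102, -0.011], "turn": [0, 0, 0]}, {"delta_pos": [0, 0.0113, -0.0099], "turn": [0, 0, 0]}, {"delta_pos": [0, 0, 0], "turn": [0, 0, 0]}, {"delta_pos": [0, 0, 0], "turn": [0, 0, 0]}]'

```text
time: 10.35
ee_pos: [0.5315, -0.2118, 0.1422]
orientation: [-2.325, -2.113, 0.002]
ft_force: [-9.9, -4.0, 11.0]
opening: 0.119
grasp_force: 15.0
```

Call:
arm_command --commands '[{"delta_pos": [0, -0.001, -0.001], "turn": [0, 0, 0]}, {"delta_pos": [0, 0.0122, -0.0087], "turn": [0, 0, 0]}, {"delta_pos": [0, 0.013, -0.0075], "turn": [0, 0, 0]}, {"delta_pos": [0, 0, 0], "turn": [0, 0, 0]}, {"delta_pos": [0, 0, 0], "turn": [0, 0, 0]}]'

```text
time: 10.98
ee_pos: [0.5559, -0.214, 0.1584]
orientation: [2.324, 2.113, -0.0]
ft_force: [-3.5, -2.4, 6.2]
opening: 0.123
grasp_force: 15.0
```

Call:
arm_command --commands '[{"delta_pos": [0, 0.0133, -0.0071], "turn": [0, 0, 0]}, {"delta_pos": [0, 0.0142, -0.0052], "turn": [0, 0, 0]}, {"delta_pos": [0, 0.0146, -0.0036], "turn": [0, 0, 0]}, {"delta_pos": [0, 0, 0], "turn": [0, 0, 0]}, {"delta_pos": [0, 0, 0], "turn": [0, 0, 0]}]'

```text
time: 11.6
ee_pos: [0.5976, -0.2178, 0.1737]
orientation: [2.325, 2.113, 0.001]
ft_force: [-0.6, -2.6, 4.5]
opening: 0.122
grasp_force: 15.0
```

Call:
arm_command --commands '[{"delta_pos": [0, 0, 0], "turn": [0, 0, 0]}, {"delta_pos": [0, 0, 0], "turn": [0, 0, 0]}, {"delta_pos": [0, 0, 0], "turn": [0, 0, 0]}, {"delta_pos": [0, 0, 0], "turn": [0, 0, 0]}, {"delta_pos": [0, 0, 0], "turn": [0, 0, 0]}, {"delta_pos": [0, 0, -0.02], "turn": [0, 0, 0]}, {"delta_pos": [0, 0, -0.03], "turn": [0, 0, 0]}, {"delta_pos": [0, 0, -0.03], "turn": [0, 0, 0]}, {"delta_pos": [0, 0, 0], "turn": [0, 0, 0]}, {"delta_pos": [0, 0, 0], "turn": [0, 0, 0]}, {"delta_pos": [0, 0, 0], "turn": [0, 0, 0]}]' --claw 0.2

```text
time: 12.98
ee_pos: [0.5974, -0.2177, 0.252]
orientation: [-2.324, -2.112, 0.001]
ft_force: [-0.6, -1.1, -0.7]
opening: 0.398
grasp_force: 0.0
```

```bash
python3 -c "
from h import *
to(.532,.1875,.25)
im,d=arm.get_image('scene'); cv2.imwrite('pics/s4.png',cv2.resize(im[120:320,180:400],None,fx=3,fy=3))"
```

```text
t 12.97 pos [ 0.5974 -0.2177  0.252 ] F [-0.61 -1.09 -0.66] open 0.398 gf 0.0
yaw_x,yaw_y [84.53 -5.47] zdir [-1.9e-03  9.0e-04 -1.0e+00]
delta tool [ 0.3971 -0.1037  0.0025]
```

View pics/s4.png

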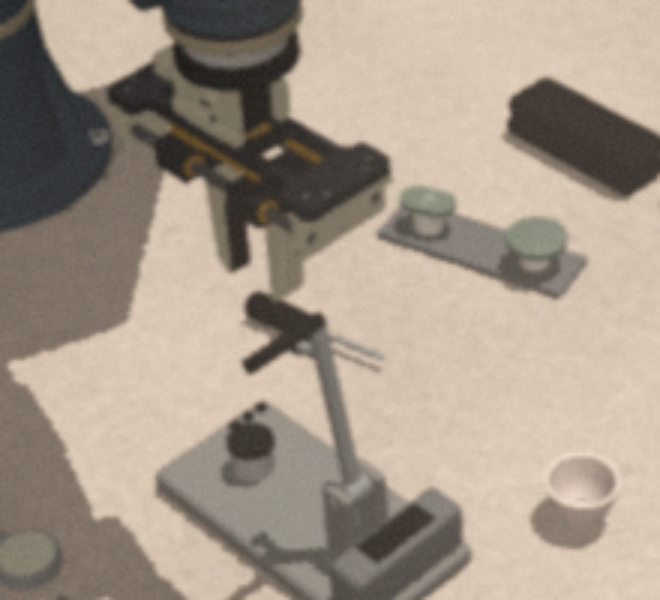

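The lever stands up by itself: its arm runs from crop (350,470) to (320,325), clear of the fingers. On to the lens.

Call:
arm_command --commands '[{"delta_pos": [0.03, -0.008, 0], "turn": [0, 0, 0]}, {"delta_pos": [0.05, -0.013, 0], "turn": [0, 0, 0]}, {"delta_pos": [0.055, -0.0145, 0], "turn": [0, 0, 0]}, {"delta_pos": [0.055, -0.0145, 0], "turn": [0, 0, 0]}, {"delta_pos": [0.055, -0.0145, 0], "turn": [0, 0, 0]}, {"delta_pos": [0.055, -0.0145, 0], "turn": [0, 0, 0]}, {"delta_pos": [0.05, -0.013, 0], "turn": [0, 0, 0]}, {"delta_pos": [0.03, -0.008, 0], "turn": [0, 0, 0]}, {"delta_pos": [0.017, -0.004, 0], "turn": [0, 0, 0]}, {"delta_pos": [0, 0, 0], "turn": [0, 0, 0]}]' --claw -1

```text
time: 14.28
ee_pos: [0.5321, 0.1875, 0.253]
orientation: [-2.324, -2.114, 0.001]
ft_force: [-0.5, 0.1, -0.1]
opening: 0.999
grasp_force: 0.0
```

Call:
arm_command --commands '[{"delta_pos": [0, 0, 0], "turn": [0, 0, -10]}, {"delta_pos": [0, 0, 0], "turn": [0, 0, -10]}, {"delta_pos": [0, 0, 0], "turn": [0, 0, -10]}, {"delta_pos": [0, 0, 0], "turn": [0, 0, -10]}, {"delta_pos": [0, 0, 0], "turn": [0, 0, -10]}, {"delta_pos": [0, 0, 0], "turn": [0, 0, -10]}, {"delta_pos": [0, 0, 0], "turn": [0, 0, -10]}, {"delta_pos": [0, 0, 0], "turn": [0, 0, -10]}, {"delta_pos": [0, 0, 0], "turn": [0, 0, -10]}, {"delta_pos": [0, 0, 0], "turn": [0, 0, 0]}]'

```text
time: 15.52
ee_pos: [0.5324, 0.186, 0.2532]
orientation: [-0.154, -3.138, 0.0]
ft_force: [0.6, -0.7, 0.1]
opening: 0.998
grasp_force: 0.0
```

```bash
python3 -c "
from h import *
to(.532,.1875,.06)"
```

```text
t 15.53 pos [0.5324 0.186  0.2532] F [ 0.64 -0.67  0.13] open 0.998 gf 0.0
yaw_x,yaw_y [174.38  84.38] zdir [-2.e-04 -3.e-04 -1.e+00]
delta tool [0.0006 0.0015 0.1932]
```

Call:
arm_command --commands '[{"delta_pos": [0, 0.0015, 0.03], "turn": [0, 0, 0]}, {"delta_pos": [0, 0, 0.04], "turn": [0, 0, 0]}, {"delta_pos": [0, 0, 0.04], "turn": [0, 0, 0]}, {"delta_pos": [0, 0, 0.04], "turn": [0, 0, 0]}, {"delta_pos": [0, 0, 0.04], "turn": [0, 0, 0]}, {"delta_pos": [0, 0, 0.03], "turn": [0, 0, 0]}, {"delta_pos": [0, 0, 0], "turn": [0, 0, 0]}, {"delta_pos": [0, 0, 0], "turn": [0, 0, 0]}]'

```text
time: 16.52
ee_pos: [0.5331, 0.1886, 0.0345]
orientation: [0.153, 3.136, 0.001]
ft_force: [0.4, 0.2, 0.8]
opening: 0.999
grasp_force: 0.0
```

```bash
python3 - <<'E'
from h import *
to(.532,.1875,-.022)
im,d=arm.get_image("scene"); cv2.imwrite("pics/s5.png",cv2.resize(im[110:260,290:450],None,fx=5,fy=4)[:, :800])
# lowest finger points: near -y finger and +y finger
P=np.array([[*world("scene",d,(u,v)),u,v] for v in range(150,225) for u in range(310,420) if d[v,u]>0])
for lo,hi in((.10,.155),(.215,.27)):
    Q=P[(P[:,1]>lo)&(P[:,1]<hi)&(P[:,2]>.035)&(abs(P[:,0]-.532)<.03)]; Q=Q[np.argsort(Q[:,2])]; print(len(Q)); print(Q[:12:3].round(3))
E
```

```text
t 16.52 pos [0.5331 0.1886 0.0345] F [0.44 0.16 0.81] open 0.999 gf 0.0
yaw_x,yaw_y [174.4  84.4] zdir [ 1.4e-03  4.0e-04 -1.0e+00]
delta tool [ 0.0011 -0.0012  0.0565]Traceback (most recent call last):
  File "<stdin>", line 5, in <module>
  File "h.py", line 4, in world
    c=arm.calibration(name); K=np.array(c["mtx"],float);R=np.array(c["R"]);t=np.array(c["t"])
ValueError: time passes only in moves, steps and waits
```

View pics/s5.png

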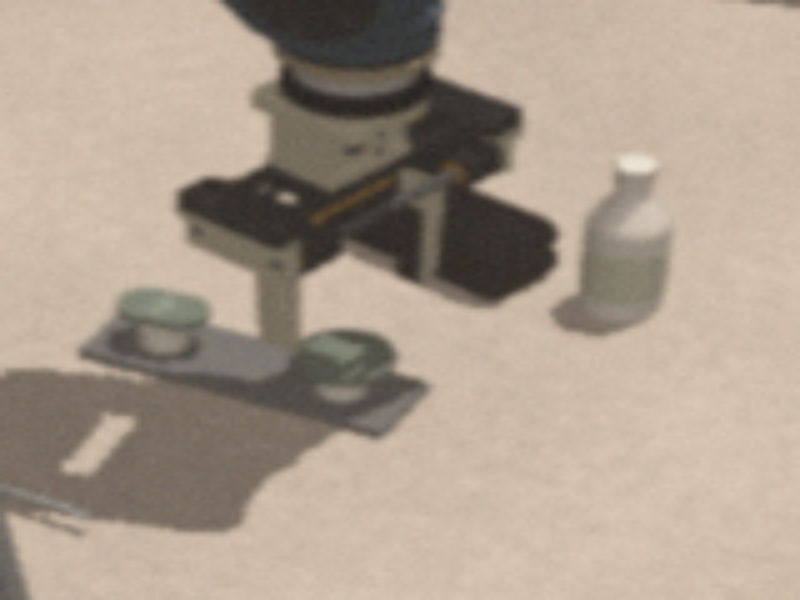

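The fingers straddle the round lens (tips at crop (280,345) and (430,280), lens at (348,357)). I'm refining the tip height from depth, with the calibration cached.

```bash
python3 - <<'E'
from h import *
im,d=arm.get_image("scene"); c=arm.calibration("scene"); R=np.array(c["R"]);t=np.array(c["t"])
vv,uu=np.mgrid[150:225,310:420]
x=cv2.undistortPoints(np.stack([uu,vv],-1).reshape(-1,1,2).astype(float),np.array(c["mtx"]),np.array([c["k1"],0,0,0,0.]))[:,0]
P=(np.c_[x,np.ones(len(x))]*d[vv,uu].reshape(-1,1)-t)@R; P=np.c_[P,uu.ravel(),vv.ravel()]
for lo,hi in((.10,.155),(.215,.27)):
    Q=P[(P[:,1]>lo)&(P[:,1]<hi)&(P[:,2]>.035)&(abs(P[:,0]-.532)<.04)]; Q=Q[np.argsort(Q[:,2])]; print(len(Q)); print(Q[:16:3].round(3))
p=arm.read_state()["ee_pos"]; a=np.deg2rad(-5.6); ex=np.array([np.cos(a),np.sin(a),0]); ey=np.array([-ex[1],ex[0],0])
for dz in(.035,.04,.045): print(dz,cv2.projectPoints(np.array([p+[0,0,dz]+.0075*ex+s*ey for s in(-.064,-.047,.047,.064)]),cv2.Rodrigues(R)[0],t,np.array(c["mtx"]),np.array([c["k1"],0,0,0,0.]))[0][:,0].round(1).tolist())
for u in(344,346,348,374,376): print(u,[(v,*im[v,u]) for v in (range(190,202) if u<360 else range(174,186))])
E
```

```text
770
[[5.34e-01 1.44e-01 7.50e-02 3.49e+02 1.96e+02]
 [5.40e-01 1.37e-01 8.00e-02 3.49e+02 1.97e+02]
 [5.38e-01 1.35e-01 8.30e-02 3.48e+02 1.96e+02]
 [5.36e-01 1.33e-01 8.70e-02 3.47e+02 1.95e+02]
 [5.39e-01 1.38e-01 8.80e-02 3.49e+02 1.94e+02]
 [5.26e-01 1.33e-01 8.90e-02 3.44e+02 1.93e+02]]
246
[[5.37e-01 2.18e-01 3.70e-02 3.66e+02 1.94e+02]
 [5.38e-01 2.38e-01 7.50e-02 3.71e+02 1.79e+02]
 [5.48e-01 2.38e-01 7.70e-02 3.74e+02 1.80e+02]
 [5.34e-01 2.38e-01 8.10e-02 3.70e+02 1.77e+02]
 [5.50e-01 2.43e-01 8.20e-02 3.76e+02 1.78e+02]
 [5.38e-01 2.37e-01 8.30e-02 3.71e+02 1.77e+02]]
0.035 [[344.5, 201.6], [348.9, 198.6], [372.6, 182.3], [376.7, 179.5]]
0.04 [[344.5, 200.1], [348.9, 197.1], [372.6, 180.9], [376.7, 178.0]]
0.045 [[344.5, 198.6], [348.9, 195.5], [372.7, 179.4], [376.8, 176.5]]
344 [(190, np.uint8(93), np.uint8(106), np.uint8(120)), (191, np.uint8(93), np.uint8(111), np.uint8(119)), (192, np.uint8(88), np.uint8(103), np.uint8(114)), (193, np.uint8(93), np.uint8(109), np.uint8(119)), (194, np.uint8(90), np.uint8(104), np.uint8(116)), (195, np.uint8(95), np.uint8(108), np.uint
[... 2081 characters left out ...]
 np.uint8(185), np.uint8(203)), (185, np.uint8(166), np.uint8(184), np.uint8(203))]
376 [(174, np.uint8(88), np.uint8(109), np.uint8(115)), (175, np.uint8(90), np.uint8(107), np.uint8(114)), (176, np.uint8(86), np.uint8(100), np.uint8(108)), (177, np.uint8(80), np.uint8(95), np.uint8(101)), (178, np.uint8(71), np.uint8(83), np.uint8(91)), (179, np.uint8(86), np.uint8(94), np.uint8(104)), (180, np.uint8(92), np.uint8(108), np.uint8(116)), (181, np.uint8(96), np.uint8(107), np.uint8(119)), (182, np.uint8(121), np.uint8(132), np.uint8(146)), (183, np.uint8(151), np.uint8(169), np.uint8(186)), (184, np.uint8(165), np.uint8(181), np.uint8(198)), (185, np.uint8(167), np.uint8(186), np.uint8(202))]
```

Call:
arm_command --commands '[{"delta_pos": [0.001, -0.001, 0.015], "turn": [0, 0, 0]}, {"delta_pos": [0, 0, 0.015], "turn": [0, 0, 0]}, {"delta_pos": [0, 0, 0.012], "turn": [0, 0, 0]}, {"delta_pos": [0, 0, 0.008], "turn": [0, 0, 0]}, {"delta_pos": [0, 0, 0.006], "turn": [0, 0, 0]}, {"delta_pos": [0, 0, 0], "turn": [0, 0, 0]}, {"delta_pos": [0, 0, 0], "turn": [0, 0, 0]}]'

```text
time: 17.5
ee_pos: [0.5314, 0.1879, -0.0224]
orientation: [0.15, 3.138, 0.0]
ft_force: [-0.1, -0.8, -0.3]
opening: 0.997
grasp_force: 0.0
```

Call:
arm_command --commands '[{"delta_pos": [0, 0, 0], "turn": [0, 0, 0]}, {"delta_pos": [0, 0, 0], "turn": [0, 0, 0]}, {"delta_pos": [0, 0, 0], "turn": [0, 0, 0]}, {"delta_pos": [0, 0, 0], "turn": [0, 0, 0]}, {"delta_pos": [0, 0, 0], "turn": [0, 0, 0]}, {"delta_pos": [0, 0, 0], "turn": [0, 0, 0]}, {"delta_pos": [0, 0, 0], "turn": [0, 0, 0]}, {"delta_pos": [0, 0, 0], "turn": [0, 0, 0]}]' --claw 1 --grip_force 8

```text
time: 18.5
ee_pos: [0.5312, 0.1878, -0.0226]
orientation: [0.15, 3.138, 0.0]
ft_force: [-0.3, 0.2, 1.1]
opening: 0.597
grasp_force: 8.0
```

```bash
python3 -c "
from h import *
to(.532,.1875,-.022)"
```

```text
t 18.5 pos [ 0.5312  0.1878 -0.0226] F [-0.32  0.21  1.06] open 0.597 gf 8.0
yaw_x,yaw_y [174.53  84.53] zdir [ 0.  0. -1.]
delta tool [-0.0008 -0.0003 -0.0006]
```

The lens is gripped (opening 55.5 mm). Lifting and carrying it to the rest.

Call:
arm_command --commands '[{"delta_pos": [0, 0, -0.01], "turn": [0, 0, 0]}, {"delta_pos": [0, 0, -0.02], "turn": [0, 0, 0]}, {"delta_pos": [0, 0, -0.03], "turn": [0, 0, 0]}, {"delta_pos": [0, 0, -0.03], "turn": [0, 0, 0]}, {"delta_pos": [0, 0, -0.02], "turn": [0, 0, 0]}, {"delta_pos": [0, 0, 0], "turn": [0, 0, 0]}]'

```text
time: 19.25
ee_pos: [0.5321, 0.188, 0.089]
orientation: [0.15, 3.135, 0.001]
ft_force: [0.0, 0.6, -0.5]
opening: 0.6
grasp_force: 8.0
```

```bash
python3 -c "
from h import *
to(.5097,-.166,-.004)"
```

```text
t 19.25 pos [0.5321 0.188  0.089 ] F [ 0.04  0.63 -0.55] open 0.6 gf 8.0
yaw_x,yaw_y [174.52  84.53] zdir [ 3.1e-03  8.0e-04 -1.0e+00]
delta tool [-0.0112 -0.3547  0.0927]
```

Call:
arm_command --commands '[{"delta_pos": [-0.0012, -0.02, 0], "turn": [0, 0, 0]}, {"delta_pos": [-0.001, -0.035, 0], "turn": [0, 0, 0]}, {"delta_pos": [-0.001, -0.04, 0], "turn": [0, 0, 0]}, {"delta_pos": [-0.001, -0.04, 0], "turn": [0, 0, 0]}, {"delta_pos": [-0.001, -0.04, 0], "turn": [0, 0, 0]}, {"delta_pos": [-0.001, -0.04, 0], "turn": [0, 0, 0]}, {"delta_pos": [-0.001, -0.04, 0], "turn": [0, 0, 0]}, {"delta_pos": [-0.001, -0.04, 0], "turn": [0, 0, 0]}, {"delta_pos": [-0.001, -0.035, 0], "turn": [0, 0, 0]}, {"delta_pos": [-0.001, -0.0247, 0], "turn": [0, 0, 0]}, {"delta_pos": [0, 0, 0], "turn": [0, 0, 0]}, {"delta_pos": [0, 0, 0], "turn": [0, 0, 0]}]'

```text
time: 20.75
ee_pos: [0.5068, -0.1659, 0.0867]
orientation: [-0.15, -3.137, -0.001]
ft_force: [-1.1, 0.1, 0.7]
opening: 0.599
grasp_force: 8.0
```

```bash
python3 -c "
from h import *
to(.5097,-.166,-.004)"
```

```text
t 20.75 pos [ 0.5068 -0.1659  0.0867] F [-1.12  0.07  0.66] open 0.599 gf 8.0
yaw_x,yaw_y [174.51  84.51] zdir [-1.2e-03  6.0e-04 -1.0e+00]
delta tool [-0.003   0.0001  0.0907]
```

Call:
arm_command --commands '[{"delta_pos": [-0.003, 0, 0.01], "turn": [0, 0, 0]}, {"delta_pos": [0, 0, 0.02], "turn": [0, 0, 0]}, {"delta_pos": [0, 0, 0.02], "turn": [0, 0, 0]}, {"delta_pos": [0, 0, 0.018], "turn": [0, 0, 0]}, {"delta_pos": [0, 0, 0.01], "turn": [0, 0, 0]}, {"delta_pos": [0, 0, 0], "turn": [0, 0, 0]}, {"delta_pos": [0, 0, 0], "turn": [0, 0, 0]}, {"delta_pos": [0, 0, 0], "turn": [0, 0, 0]}]'

```text
time: 21.75
ee_pos: [0.5109, -0.1667, 0.0099]
orientation: [0.15, 3.137, -0.001]
ft_force: [-0.3, 0.3, 0.1]
opening: 0.593
grasp_force: 8.0
```

```bash
python3 -c "
from h import *
to(.5097,-.166,-.004)"
```

```text
t 21.75 pos [ 0.5109 -0.1667  0.0099] F [-0.28  0.31  0.12] open 0.593 gf 8.0
yaw_x,yaw_y [174.52  84.52] zdir [ 1.e-03 -4.e-04 -1.e+00]
delta tool [0.0013 0.0006 0.0139]
```

Call:
arm_command --commands '[{"delta_pos": [0.001, 0.0005, 0.005], "turn": [0, 0, 0]}, {"delta_pos": [0, 0, 0.004], "turn": [0, 0, 0]}, {"delta_pos": [0, 0, 0.003], "turn": [0, 0, 0]}, {"delta_pos": [0, 0, 0.0015], "turn": [0, 0, 0]}, {"delta_pos": [0, 0, 0], "turn": [0, 0, 0]}, {"delta_pos": [0, 0, 0], "turn": [0, 0, 0]}]'

```text
time: 22.5
ee_pos: [0.5097, -0.166, -0.0041]
orientation: [0.15, 3.138, -0.0]
ft_force: [-0.1, -0.8, 0.2]
opening: 0.601
grasp_force: 8.0
```

```bash
python3 -c "
from h import *
to(.5097,-.166,-.004)"
```

```text
t 22.5 pos [ 0.5097 -0.166  -0.0041] F [-0.1  -0.82  0.25] open 0.601 gf 8.0
yaw_x,yaw_y [174.53  84.53] zdir [ 2.e-04 -1.e-04 -1.e+00]
delta tool [-0.0001 -0.     -0.0001]
```

Call:
arm_command --commands '[{"delta_pos": [0, 0, 0.0005], "turn": [0, 0, 0]}, {"delta_pos": [0, 0, 0.0005], "turn": [0, 0, 0]}, {"delta_pos": [0, 0, 0], "turn": [0, 0, 0]}, {"delta_pos": [0, 0, 0], "turn": [0, 0, 0]}]'

```text
time: 23.0
ee_pos: [0.5097, -0.166, -0.0047]
orientation: [0.15, 3.138, -0.0]
ft_force: [-1.2, 0.8, 5.8]
opening: 0.594
grasp_force: 8.0
```

Contact: 5.8 N upward. Releasing and raising.

Call:
arm_command --commands '[{"delta_pos": [0, 0, -0.0004], "turn": [0, 0, 0]}, {"delta_pos": [0, 0, 0], "turn": [0, 0, 0]}, {"delta_pos": [0, 0, 0], "turn": [0, 0, 0]}, {"delta_pos": [0, 0, 0], "turn": [0, 0, 0]}, {"delta_pos": [0, 0, 0], "turn": [0, 0, 0]}, {"delta_pos": [0, 0, 0], "turn": [0, 0, 0]}, {"delta_pos": [0, 0, 0], "turn": [0, 0, 0]}, {"delta_pos": [0, 0, -0.03], "turn": [0, 0, 0]}, {"delta_pos": [0, 0, -0.04], "turn": [0, 0, 0]}, {"delta_pos": [0, 0, 0], "turn": [0, 0, 0]}]' --claw -1

```text
time: 24.25
ee_pos: [0.5111, -0.1666, 0.0677]
orientation: [0.15, 3.133, -0.003]
ft_force: [-0.5, 0.1, -0.1]
opening: 1.0
grasp_force: 0.0
```

Call:
arm_command --commands '[{"delta_pos": [0.02, 0, -0.03], "turn": [0, 0, 0]}, {"delta_pos": [0.04, 0, -0.04], "turn": [0, 0, 0]}, {"delta_pos": [0.05, 0, -0.05], "turn": [0, 0, 0]}, {"delta_pos": [0.05, 0, -0.05], "turn": [0, 0, 0]}, {"delta_pos": [0.04, 0, -0.03], "turn": [0, 0, 0]}, {"delta_pos": [0, 0, 0], "turn": [0, 0, 10]}, {"delta_pos": [0, 0, 0], "turn": [0, 0, 10]}, {"delta_pos": [0, 0, 0], "turn": [0, 0, 10]}, {"delta_pos": [0, 0, 0], "turn": [0, 0, 10]}, {"delta_pos": [0, 0, 0], "turn": [0, 0, 10]}, {"delta_pos": [0, 0, 0], "turn": [0, 0, 10]}]'

```text
time: 25.62
ee_pos: [0.3218, -0.1478, 0.2528]
orientation: [-1.706, -2.637, 0.0]
ft_force: [0.6, 0.5, 0.6]
opening: 1.003
grasp_force: 0.0
```

Call:
arm_command --commands '[{"delta_pos": [0, 0, 0], "turn": [0, 0, 10]}, {"delta_pos": [0, 0, 0], "turn": [0, 0, 10]}, {"delta_pos": [0, 0, 0], "turn": [0, 0, 10]}, {"delta_pos": [0, 0, 0], "turn": [0, 0, 0]}, {"delta_pos": [0, 0, 0], "turn": [0, 0, 0]}]' --claw 0.2

```text
time: 26.25
ee_pos: [0.3219, -0.1479, 0.2533]
orientation: [-2.32, -2.117, 0.0]
ft_force: [0.5, -0.0, 0.2]
opening: 0.512
grasp_force: 0.0
```

```bash
python3 - <<'E'
from h import *
to(.5974,-.2177,.252)
im,d=arm.get_image("top"); im2,d2=arm.get_image("scene")
cv2.imwrite("pics/both6.png",np.hstack([cv2.resize(im[190:330,330:430],None,fx=4,fy=4),cv2.resize(im2[210:350,200:300],None,fx=4,fy=4)]))
for n,i,r in(("top",im,(355,272,398,310)),("scene",im2,(240,250,285,285))):
    u0,v0,u1,v1=r; b=i.astype(int); m=np.zeros(i.shape[:2],np.uint8); m[v0:v1,u0:u1]=(b[...,1]-b[...,2]>3)[v0:v1,u0:u1]
    m=cv2.morphologyEx(m,cv2.MORPH_OPEN,np.ones((3,3)))
    cs,_=cv2.findContours(m,cv2.RETR_EXTERNAL,cv2.CHAIN_APPROX_NONE)
    if cs:
        c=max(cs,key=cv2.contourArea)[:,0]; e=cv2.minEnclosingCircle(c.astype(np.float32)); print(n,e,len(c))
        cc=c.astype(np.float32).reshape(-1,1,2)
        f=cv2.fitEllipse(cc); print(f, onplane(n,f[0],.055))
E
```

```text
t 26.25 pos [ 0.3219 -0.1479  0.2533] F [ 0.51 -0.03  0.24] open 0.512 gf 0.0
yaw_x,yaw_y [84.75 -5.25] zdir [-5.e-04  3.e-04 -1.e+00]
delta tool [-0.0443  0.2807  0.0011]
top ((376.6654968261719, 290.091552734375), 12.672867774963379) 70
((376.7908020019531, 290.050537109375), (24.089502334594727, 24.472074508666992), 142.10772705078125) [ 0.50931261 -0.16574589  0.055     ]
```

View pics/both6.png

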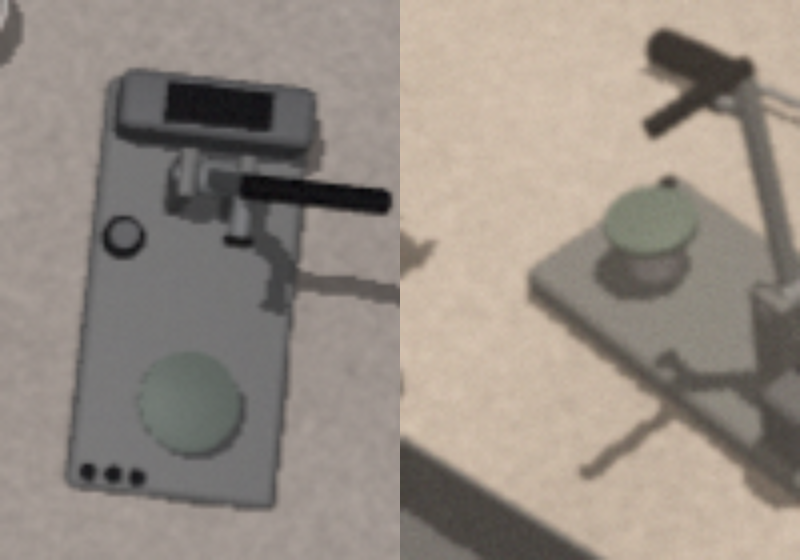

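Domed side up on the rest: the lens is at top-crop (190,402), centre (0.509,−0.166), within about 1.5 mm. The lever is still up, with its handle at (315,193). Now to regrip the handle.

Call:
arm_command --commands '[{"delta_pos": [-0.005, 0.03, 0], "turn": [0, 0, 0]}, {"delta_pos": [-0.0078, 0.05, 0], "turn": [0, 0, 0]}, {"delta_pos": [-0.0079, 0.05, 0], "turn": [0, 0, 0]}, {"delta_pos": [-0.0079, 0.05, 0], "turn": [0, 0, 0]}, {"delta_pos": [-0.0079, 0.05, 0], "turn": [0, 0, 0]}, {"delta_pos": [-0.0063, 0.04, 0], "turn": [0, 0, 0]}, {"delta_pos": [-0.0015, 0.0107, 0], "turn": [0, 0, 0]}, {"delta_pos": [0, 0, 0], "turn": [0, 0, 0]}, {"delta_pos": [0, 0, 0], "turn": [0, 0, 0]}, {"delta_pos": [0, 0, 0], "turn": [0, 0, 0]}]'

```text
time: 27.6
ee_pos: [0.5966, -0.2187, 0.2542]
orientation: [2.325, 2.113, 0.0]
ft_force: [1.2, -0.3, 0.2]
opening: 0.401
grasp_force: 0.0
```

```bash
python3 -c "
from h import *
to(.5974,-.2177,.1737)"
```

```text
t 27.6 pos [ 0.5966 -0.2187  0.2542] F [ 1.21 -0.34  0.19] open 0.401 gf 0.0
yaw_x,yaw_y [84.53 -5.47] zdir [ 4.e-04 -2.e-04 -1.e+00]
delta tool [0.0011 0.0007 0.0805]
```

Call:
arm_command --commands '[{"delta_pos": [0.001, 0.0008, 0.02], "turn": [0, 0, 0]}, {"delta_pos": [0, 0, 0.02], "turn": [0, 0, 0]}, {"delta_pos": [0, 0, 0.02], "turn": [0, 0, 0]}, {"delta_pos": [0, 0, 0.014], "turn": [0, 0, 0]}, {"delta_pos": [0, 0, 0.006], "turn": [0, 0, 0]}, {"delta_pos": [0, 0, 0], "turn": [0, 0, 0]}, {"delta_pos": [0, 0, 0], "turn": [0, 0, 0]}]'

```text
time: 28.48
ee_pos: [0.5984, -0.2181, 0.1744]
orientation: [2.324, 2.112, 0.001]
ft_force: [0.6, 0.3, 0.2]
opening: 0.4
grasp_force: 0.0
```

Call:
arm_command --commands '[{"delta_pos": [0, 0, 0], "turn": [0, 0, 0]}, {"delta_pos": [0, 0, 0], "turn": [0, 0, 0]}, {"delta_pos": [0, 0, 0], "turn": [0, 0, 0]}, {"delta_pos": [0, 0, 0], "turn": [0, 0, 0]}, {"delta_pos": [0, 0, 0], "turn": [0, 0, 0]}, {"delta_pos": [0, 0, 0], "turn": [0, 0, 0]}]' --claw 1 --grip_force 15

```text
time: 29.22
ee_pos: [0.5982, -0.2179, 0.1737]
orientation: [2.325, 2.113, 0.0]
ft_force: [0.3, -0.5, 1.4]
opening: 0.121
grasp_force: 15.0
```

```bash
python3 -c "
from h import *
to(.5976,-.2178,.1737)"
```

```text
t 29.23 pos [ 0.5982 -0.2179  0.1737] F [ 0.3  -0.47  1.41] open 0.121 gf 15.0
yaw_x,yaw_y [84.52 -5.48] zdir [ 1.e-04 -1.e-04 -1.e+00]
delta tool [ 0.0001 -0.0006  0.    ]
```

Call:
arm_command --commands '[{"delta_pos": [0, -0.0146, 0.0036], "turn": [0, 0, 0]}, {"delta_pos": [0, -0.0141, 0.005], "turn": [0, 0, 0]}, {"delta_pos": [0, -0.0136, 0.0064], "turn": [0, 0, 0]}, {"delta_pos": [0, -0.0129, 0.0077], "turn": [0, 0, 0]}, {"delta_pos": [0, 0, 0], "turn": [0, 0, 0]}, {"delta_pos": [0, 0, 0], "turn": [0, 0, 0]}]'

```text
time: 29.98
ee_pos: [0.5433, -0.2124, 0.1511]
orientation: [-2.325, -2.112, -0.0]
ft_force: [-2.3, 2.5, 2.2]
opening: 0.121
grasp_force: 15.0
```

Call:
arm_command --commands '[{"delta_pos": [0, -0.012, 0.009], "turn": [0, 0, 0]}, {"delta_pos": [0, -0.0111, 0.0101], "turn": [0, 0, 0]}, {"delta_pos": [0, -0.01, 0.0112], "turn": [0, 0, 0]}, {"delta_pos": [0, -0.0088, 0.0121], "turn": [0, 0, 0]}, {"delta_pos": [0, 0, 0], "turn": [0, 0, 0]}, {"delta_pos": [0, 0, 0], "turn": [0, 0, 0]}]'

```text
time: 30.72
ee_pos: [0.5016, -0.2086, 0.1085]
orientation: [-2.325, -2.112, 0.0]
ft_force: [0.7, 2.5, -2.1]
opening: 0.124
grasp_force: 15.0
```

Call:
arm_command --commands '[{"delta_pos": [0, -0.0076, 0.0129], "turn": [0, 0, 0]}, {"delta_pos": [0, -0.0063, 0.0136], "turn": [0, 0, 0]}, {"delta_pos": [0, -0.0049, 0.0142], "turn": [0, 0, 0]}, {"delta_pos": [0, -0.002, 0.0072], "turn": [0, 0, 0]}, {"delta_pos": [0, 0, 0], "turn": [0, 0, 0]}, {"delta_pos": [0, 0, 0], "turn": [0, 0, 0]}]'

```text
time: 31.48
ee_pos: [0.4809, -0.2067, 0.0608]
orientation: [2.325, 2.113, -0.0]
ft_force: [0.7, 1.2, -2.0]
opening: 0.124
grasp_force: 15.0
```

```bash
python3 - <<'E'
from h import *
to(.4769,-.2065,.0233)
im,d=arm.get_image("top")
# lever arm top points between rest and hinge -> slope
c=arm.calibration("top");R=np.array(c["R"]);t=np.array(c["t"])
vv,uu=np.mgrid[225:310,365:395]
x=cv2.undistortPoints(np.stack([uu,vv],-1).reshape(-1,1,2).astype(float),np.array(c["mtx"]),np.array([c["k1"],0,0,0,0.]))[:,0]
P=(np.c_[x,np.ones(len(x))]*d[vv,uu].reshape(-1,1)-t)@R
a=np.deg2rad(-5.6); ex=np.array([np.cos(a),np.sin(a)]); ey=np.array([-ex[1],ex[0]])
q=P[:,:2]-[.5102,-.166]; s=q@ex; l=q@ey
m=(abs(l)<.004)&(s>0)&(s<.09)&(P[:,2]>.075)&(P[:,2]<.15)
if m.sum()>5: print(m.sum(),"angle",-np.polyfit(s[m],P[m,2],1)[0])
E
```

```text
t 31.48 pos [ 0.4809 -0.2067  0.0608] F [ 0.69  1.17 -2.  ] open 0.124 gf 15.0
yaw_x,yaw_y [84.53 -5.47] zdir [-0.e+00 -1.e-04 -1.e+00]
delta tool [-0.0001 -0.004   0.0375]
154 angle 0.23654103066274731
```

Call:
arm_command --commands '[{"delta_pos": [0, -0.0014, 0.0065], "turn": [0, 0, 0]}, {"delta_pos": [0, -0.001, 0.006], "turn": [0, 0, 0]}, {"delta_pos": [0, -0.0007, 0.005], "turn": [0, 0, 0]}, {"delta_pos": [0, 0, 0.002], "turn": [0, 0, 0]}, {"delta_pos": [0, 0, 0], "turn": [0, 0, 0]}, {"delta_pos": [0, 0, 0], "turn": [0, 0, 0]}]'

```text
time: 32.28
ee_pos: [0.4776, -0.2064, 0.0411]
orientation: [-2.325, -2.113, 0.0]
ft_force: [-0.7, 0.9, -1.2]
opening: 0.122
grasp_force: 15.0
```

Call:
arm_command --commands '[{"delta_pos": [0, -0.0001, 0.001], "turn": [0, 0, 0]}, {"delta_pos": [0, 0, 0], "turn": [0, 0, 0]}, {"delta_pos": [0, 0, 0], "turn": [0, 0, 0]}]'

```text
time: 32.65
ee_pos: [0.4775, -0.2064, 0.0401]
orientation: [-2.325, -2.113, 0.0]
ft_force: [-1.4, 0.0, -0.3]
opening: 0.12
grasp_force: 15.0
```

Call:
arm_command --commands '[{"delta_pos": [0, -0.0001, 0.001], "turn": [0, 0, 0]}, {"delta_pos": [0, 0, 0], "turn": [0, 0, 0]}, {"delta_pos": [0, 0, 0], "turn": [0, 0, 0]}]'

```text
time: 33.02
ee_pos: [0.4774, -0.2064, 0.0391]
orientation: [-2.325, -2.113, 0.0]
ft_force: [-1.2, 0.2, -0.5]
opening: 0.126
grasp_force: 15.0
```

Call:
arm_command --commands '[{"delta_pos": [0, 0, 0.0006], "turn": [0, 0, 0]}, {"delta_pos": [0, 0, 0], "turn": [0, 0, 0]}, {"delta_pos": [0, 0, 0], "turn": [0, 0, 0]}]'

```text
time: 33.4
ee_pos: [0.4773, -0.2064, 0.0384]
orientation: [-2.325, -2.113, 0.0]
ft_force: [-2.5, -0.5, -1.1]
opening: 0.123
grasp_force: 15.0
```

Call:
arm_command --commands '[{"delta_pos": [0, 0, 0.0006], "turn": [0, 0, 0]}, {"delta_pos": [0, 0, 0], "turn": [0, 0, 0]}, {"delta_pos": [0, 0, 0], "turn": [0, 0, 0]}]'

```text
time: 33.78
ee_pos: [0.4773, -0.2064, 0.038]
orientation: [-2.325, -2.113, 0.0]
ft_force: [-4.1, 0.1, 3.6]
opening: 0.12
grasp_force: 15.0
```

```bash
cat > ang.py <<'E'
from h import *
to(.4769,-.2065,.0233)
im,d=arm.get_image("top")
c=arm.calibration("top");R=np.array(c["R"]);t=np.array(c["t"])
vv,uu=np.mgrid[225:310,365:395]
x=cv2.undistortPoints(np.stack([uu,vv],-1).reshape(-1,1,2).astype(float),np.array(c["mtx"]),np.array([c["k1"],0,0,0,0.]))[:,0]
a=np.deg2rad(-5.6); ex=np.array([np.cos(a),np.sin(a)]); ey=np.array([-ex[1],ex[0]])
for dd in (np.load("top0.npy"),d):
    P=(np.c_[x,np.ones(len(x))]*dd[vv,uu].reshape(-1,1)-t)@R
    q=P[:,:2]-[.5102,-.166]; s=q@ex; l=q@ey
    m=(abs(l)<.004)&(s>0)&(s<.09)&(P[:,2]>.075)&(P[:,2]<.15)
    if m.sum()>5: print(m.sum(),"angle",-np.polyfit(s[m],P[m,2],1)[0], "z@.03",P[m&(abs(s-.03)<.02),2].mean())
E
python3 ang.py
```

```text
t 33.77 pos [ 0.4773 -0.2064  0.038 ] F [-4.06  0.12  3.64] open 0.12 gf 15.0
yaw_x,yaw_y [84.53 -5.47] zdir [-2.e-04  1.e-04 -1.e+00]
delta tool [-0.0002 -0.0004  0.0147]
152 angle -0.0017637268588759712 z@.03 0.08405735996889085
154 angle 0.0815015910974667 z@.03 0.09191765782800515
```

Pad contact at 0.08 rad with a light force. Releasing and withdrawing straight up.

Call:
arm_command --commands '[{"delta_pos": [0, 0, 0], "turn": [0, 0, 0]}, {"delta_pos": [0, 0, 0], "turn": [0, 0, 0]}, {"delta_pos": [0, 0, 0], "turn": [0, 0, 0]}, {"delta_pos": [0, 0, 0], "turn": [0, 0, 0]}, {"delta_pos": [0, 0, 0], "turn": [0, 0, 0]}, {"delta_pos": [0, 0, 0], "turn": [0, 0, 0]}, {"delta_pos": [0, 0, -0.015], "turn": [0, 0, 0]}, {"delta_pos": [0, 0, -0.03], "turn": [0, 0, 0]}, {"delta_pos": [0, 0, -0.04], "turn": [0, 0, 0]}, {"delta_pos": [0, 0, -0.04], "turn": [0, 0, 0]}, {"delta_pos": [0, 0, 0], "turn": [0, 0, 0]}, {"delta_pos": [0, 0, 0], "turn": [0, 0, 0]}]' --claw 0

```text
time: 35.33
ee_pos: [0.4772, -0.2062, 0.1629]
orientation: [-2.325, -2.113, 0.0]
ft_force: [-0.2, -0.0, -0.5]
opening: 0.496
grasp_force: 0.0
```

Call:
arm_command --commands '[{"delta_pos": [-0.03, -0.03, 0], "turn": [0, 0, 0]}, {"delta_pos": [-0.05, -0.05, 0], "turn": [0, 0, 0]}, {"delta_pos": [-0.04, -0.05, 0], "turn": [0, 0, 0]}, {"delta_pos": [0, -0.03, 0], "turn": [0, 0, 0]}, {"delta_pos": [0, 0, 0], "turn": [0, 0, 0]}, {"delta_pos": [0, 0, 0], "turn": [0, 0, 0]}]'

```text
time: 36.08
ee_pos: [0.3147, -0.3043, 0.1625]
orientation: [-2.325, -2.112, -0.0]
ft_force: [0.8, 0.7, 0.0]
opening: 0.498
grasp_force: 0.0
```

```bash
python3 ang.py; python3 - <<'E'
from h import *
i,d=arm.get_image("top"); b=i.astype(int); m=np.zeros(i.shape[:2],np.uint8); m[272:310,355:398]=(b[...,1]-b[...,2]>3)[272:310,355:398]
m=cv2.morphologyEx(m,cv2.MORPH_OPEN,np.ones((3,3))); p=cv2.findNonZero(m)
(c,r)=cv2.minEnclosingCircle(p); print(c,r,onplane("top",c,.055))
E
```

```text
t 36.08 pos [ 0.3147 -0.3043  0.1625] F [0.81 0.66 0.03] open 0.498 gf 0.0
yaw_x,yaw_y [84.52 -5.48] zdir [-3.e-04  6.e-04 -1.e+00]
delta tool [0.1128 0.1522 0.1392]
152 angle -0.0017637268588759712 z@.03 0.08405735996889085
157 angle 0.07487331719704701 z@.03 0.09129106984057743
(376.95001220703125, 289.82501220703125) 12.658406257629395 [ 0.5098117  -0.16609731  0.055     ]
```

The lever is at about 0.077 rad and the lens is centred, so I'm handing in.

```bash
python3 -c "
from station import arm
print(arm.sign_off())"
```

```text
the job is handed in; nothing more can be done
None
```

I handed the job in at about 36 s: the round lens sits domed side up and centred on the rest (about 1 mm off by camera), the lever is down at about 0.08 rad on it, and the robot is clear; sign-off returned no verdict.

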